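Flag the softest spring mount of the music player

TASK

Three spring mounts for the music player stand on the table and one of them has gone soft. Going from your left to your right (as the robot faces the table), press each mount's pad a good 5 mm down with the fingertips and feel how it gives; then push the tag of the softest mount down as far as it goes. Leave the other two tags up, do not lift or knock about the things standing around, and take the hand away at the end.

Things in the scene. Friction and masses are not known exactly. Their poses are not given: they have to be found in the camera images.
- mount_a: one of three look-alike spring mounts, fixed to the table: a plywood base 140 x 75 mm, 18 mm thick, carrying a round sprung pad and its own upright tag. Origin: centre of the base's underside. Own x runs along the 140 mm side, from pad to tag (pad axis at x = -30 mm, tag at x = +45 mm, both at y = 0); z up. The letters say nothing of the place: the three stand side by side across the table in any order
- pad_a (a joint): downward travel of this mount's pad: 0 = up, 0.014 m = bottomed; it springs back when released. The three springs differ: each is about twice or more as stiff as the next softer one. Pushing a pad 5 mm down takes about 1.3 to 5.5 N, 10 mm about 2.5 to 11 N. At rest the softest pad sags 0.04 mm lower than the others, too little to see or read: only pressing tells
- pad_a_top (a point): centre of the flat rubber top of this mount's pad, a disc 58 mm across on a visible coil spring, 62 mm above the table when up; moves with the pad
- tag_a (a joint): downward travel of this mount's tag: 0 to 0.003 m at the start (up), 0.018 m = fully down on its stop; no spring: it slides against about 4 N of friction and stays where it is left
- tag_a_top (a point): centre of the flat top of this mount's tag, an aluminium tab with a folded-over top 20 mm (along the mount's x) x 38 mm (along its y), standing in a dark steel holder; top 55 mm above the table when the joint reads 0 and 37 mm when fully down; moves with the tag
- mount_b: one of three look-alike spring mounts, fixed to the table: a plywood base 140 x 75 mm, 18 mm thick, carrying a round sprung pad and its own upright tag. Origin: centre of the base's underside. Own x runs along the 140 mm side, from pad to tag (pad axis at x = -30 mm, tag at x = +45 mm, both at y = 0); z up. The letters say nothing of the place: the three stand side by side across the table in any order
- pad_b (a joint): downward travel of this mount's pad: 0 = up, 0.014 m = bottomed; it springs back when released. The three springs differ: each is about twice or more as stiff as the next softer one. Pushing a pad 5 mm down takes about 1.3 to 5.5 N, 10 mm about 2.5 to 11 N. At rest the softest pad sags 0.04 mm lower than the others, too little to see or read: only pressing tells
- pad_b_top (a point): centre of the flat rubber top of this mount's pad, a disc 58 mm across on a visible coil spring, 62 mm above the table when up; moves with the pad
- tag_b (a joint): downward travel of this mount's tag: 0 to 0.003 m at the start (up), 0.018 m = fully down on its stop; no spring: it slides against about 4 N of friction and stays where it is left
- tag_b_top (a point): centre of the flat top of this mount's tag, an aluminium tab with a folded-over top 20 mm (along the mount's x) x 38 mm (along its y), standing in a dark steel holder; top 55 mm above the table when the joint reads 0 and 37 mm when fully down; moves with the tag
- mount_c: one of three look-alike spring mounts, fixed to the table: a plywood base 140 x 75 mm, 18 mm thick, carrying a round sprung pad and its own upright tag. Origin: centre of the base's underside. Own x runs along the 140 mm side, from pad to tag (pad axis at x = -30 mm, tag at x = +45 mm, both at y = 0); z up. The letters say nothing of the place: the three stand side by side across the table in any order
- pad_c (a joint): downward travel of this mount's pad: 0 = up, 0.014 m = bottomed; it springs back when released. The three springs differ: each is about twice or more as stiff as the next softer one. Pushing a pad 5 mm down takes about 1.3 to 5.5 N, 10 mm about 2.5 to 11 N. At rest the softest pad sags 0.04 mm lower than the others, too little to see or read: only pressing tells
- pad_c_top (a point): centre of the flat rubber top of this mount's pad, a disc 58 mm across on a visible coil spring, 62 mm above the table when up; moves with the pad
- tag_c (a joint): downward travel of this mount's tag: 0 to 0.003 m at the start (up), 0.018 m = fully down on its stop; no spring: it slides against about 4 N of friction and stays where it is left
- tag_c_top (a point): centre of the flat top of this mount's tag, an aluminium tab with a folded-over top 20 mm (along the mount's x) x 38 mm (along its y), standing in a dark steel holder; top 55 mm above the table when the joint reads 0 and 37 mm when fully down; moves with the tag
- glue_stick: upright white glue stick, 26 mm across, 90 mm high; loose, to be left where it is. Origin: centre of its underside
- screw_jar: small upright jar with a steel cap, 28 mm across, 55 mm high; loose, to be left where it is. Origin: centre of its underside
- screwdriver: screwdriver, 190 mm long, lying flat to the right of the mounts; loose, to be left where it is. Origin: centre of its underside
- mug: white mug with a handle, 80 mm across, 90 mm high; loose, to be left where it is. Origin: centre of its underside
- tape_roll: roll of paper tape lying flat, 90 mm across, 24 mm high; loose, to be left where it is. Origin: centre of its underside
- hole_punch: black and steel two-hole punch, 100 x 55 mm, 54 mm high; loose, to be left where it is. Origin: centre of its underside

How it is judged (in metres and radians):
On the way, in this order (a step that is already met when the one before it is completed fails the run):
1. the leftmost pad is pressed down (at least 3 mm) (((value of joint pad_a above 0.003 m and world y of mount_a between 0.12 and 0.5 m) or (value of joint pad_b above 0.003 m and world y of mount_b between 0.12 and 0.5 m) or (value of joint pad_c above 0.003 m and world y of mount_c between 0.12 and 0.5 m))), for 0.05 s.
2. then the middle pad is pressed down (at least 3 mm) (((value of joint pad_a above 0.003 m and world y of mount_a between -0.12 and 0.12 m) or (value of joint pad_b above 0.003 m and world y of mount_b between -0.12 and 0.12 m) or (value of joint pad_c above 0.003 m and world y of mount_c between -0.12 and 0.12 m))), for 0.05 s.
3. then the rightmost pad is pressed down (at least 3 mm) (((value of joint pad_a above 0.003 m and world y of mount_a between -0.5 and -0.12 m) or (value of joint pad_b above 0.003 m and world y of mount_b between -0.5 and -0.12 m) or (value of joint pad_c above 0.003 m and world y of mount_c between -0.5 and -0.12 m))), for 0.05 s.
4. only then the tag of the softest mount is pushed down (at least 15 of its 18 mm) (((value of joint tag_a above 0.015 m and value of joint pad_a above 4e-05 m) or (value of joint tag_b above 0.015 m and value of joint pad_b above 4e-05 m) or (value of joint tag_c above 0.015 m and value of joint pad_c above 4e-05 m))), for 0.1 s.
At the end, for the whole second after the job is handed in: The softest mount's tag is down (15 mm or more of its 18 mm), the other two tags are up (less than 8 mm down), all three pads have sprung back (within 2 mm), and every loose thing is within 30 mm of where it stood (((value of joint tag_a above 0.015 m and value of joint pad_a above 4e-05 m) or (value of joint tag_a below 0.008 m and value of joint pad_a below 4e-05 m)) and ((value of joint tag_b above 0.015 m and value of joint pad_b above 4e-05 m) or (value of joint tag_b below 0.008 m and value of joint pad_b below 4e-05 m)) and ((value of joint tag_c above 0.015 m and value of joint pad_c above 4e-05 m) or (value of joint tag_c below 0.008 m and value of joint pad_c below 4e-05 m)) and ((value of joint tag_a above 0.015 m and value of joint pad_a above 4e-05 m) or (value of joint tag_b above 0.015 m and value of joint pad_b above 4e-05 m) or (value of joint tag_c above 0.015 m and value of joint pad_c above 4e-05 m)) and value of joint each of pad_a, pad_b, pad_c below 0.002 m and distance of each of glue_stick, screw_jar, screwdriver, mug, tape_roll, hole_punch from where it was at the start of the episode below 0.03 m); the robot touches nothing.
It fails at once if a loose thing is lifted, carried or knocked more than 30 mm (distance of any of glue_stick, screw_jar, screwdriver, mug, tape_roll, hole_punch from where it was at the start of the episode above 0.03 m).
It also fails if it takes over 51 s, if anything falls off the work surface, if the arm or the gripper's body presses on something with over 40 N, if the wrist force passes 120 N, or if a joint passes its speed limit or range.

ROBOT

A 6-joint arm with a two-finger parallel gripper is mounted at the origin on the work surface. World frame = base frame: x ahead of the robot, y to its left, z up, the work surface at z = 0. Lengths are in mm, angles in rad, forces in N, time in s.
With the tool pointing down it reaches from about 325 to 775 mm from the base axis. Payload 5.5 kg.
Tool frame: the origin (TCP) lies at the very end of the fingers, on their centre line; the grasp point (between the pads) lies 19 mm behind it; z points along the fingers, y is the line along which they close (so a half turn about z gives the same grasp; the last joint's range is limited). The gripper opens to 85 mm and grips with 20 to 120 N. Pads are 22 mm wide; open, the fingers measure 114 mm over their backs; the gripper's body (76 mm by 85 mm) begins 54 mm behind the grasp point. The pads swing forward as they close: fully open they stand 13 mm farther back than shut.
Start: joints at [-1.33, 0.091, 1.231, -0, 1.82, -0.057], TCP at [176.05, -573.605, 231.275] pointing down, gripper open.
Joint ranges: [-2.87, 2.87], [-0.86, 2.18], [0.17, 2.46], [-1.51, 4.65], [0.06, 2.69], [-2.65, 2.65]. Speed limits (rad/s): [2.57, 2.57, 3.01, 3.14, 3.14, 3.14].

INTERFACE

Orientations are given as a rotation vector (axis times angle).
In Python, from cell import get_state, read_camera, close_job, find_in, masks_of gives the robot as it stands.
- The arm moves only by the tool servo_tool, never from a script. Its arguments are lists of equal length, an entry for each row: "rot": the turn, a rotation vector about the tool's x, y, z in degrees, a list of three; "translation": the shift along the tool's x, y, z in cm, a list of three; "fingers": the opening, from 0 (shut) to 1 (fully open). In form: {"rot": [[rx, ry, rz], ...], "translation": [[tx, ty, tz], ...], "fingers": [fingers, ...]}. A call has exactly 5 rows; each row is the pose to reach, as a shift and turn from the pose commanded when the call began, along the tool's axes at that moment; what a row does not reach only later rows make up. A row lasts 1/8 s, in which the tool goes at most 62.5 mm and 10.7 degrees, less where a joint would pass 70% of its speed; a pose out of reach is approached as far as the arm can. A call with a gripper value outside its range is refused whole. The fingers move at their own pace and stop on an object; "newtons" is the grip in N (left out, the last holds). Time passes only in rows, so rows that repeat a pose let the fingers close, or fill a call up. It gives the time, the measured TCP pose, the force, the opening and the grip force at its end, in the units of the state.
- get_state(): the state, without advancing time (a new reading comes with each control period).
- read_camera(name): name is "scene" or "top"; returns a dict with "frame" (384x512x3 uint8, red, green, blue), "range_z" (384x512 float32, mm along the optical axis (not along the pixel's ray), 0 where there is no reading), "fx", "fy", "cx", "cy" (pixels), "k1" (the pictures are not rectified: a ray, as slopes to the right and down, at radius r is drawn at 1 + k1 r^2 times it, then the intrinsics apply), "cam_to_world" (4x4, takes a point from camera to world coordinates). Camera axes: x right, y up, looking along -z (the intrinsics and any distortion apply to the point x, -y, -z); pixel columns grow to the right and rows downward; lengths in mm; the calibration is good to about 2 mm. A picture is of the moment at which its call begins.
- close_job(): hands the job in; it is judged then, once.
Trained networks look in the newest picture that a camera, given by its name, has taken for a name from the list of things; names that differ only in an ending like _2 or _b are one class to them, and where a whole thing is asked for, a point or a joint stands for the part that bears it (a point fixed in the world has none). Each returns a list of dicts, best first, with "p" (0 to 1); they miss things now and then, are a little off and sometimes report something else, mostly with a low value. They report only what shows in the picture. A call takes as long as a camera call.
- find_in(target, camera): "xyz" ([x, y, z] in mm, in the coordinates of the camera as it stood for that picture, good to about 4 mm: the middle of the surface that is visible of it).
- masks_of(target, camera): "mask" (384x512 bool, what is visible of it).
The state is a dict: "clock": time; "joint_positions": joint angles; "joint_vel": joint speeds; "tau": joint torques, N m; "tool_pos": TCP position; "orientation": TCP orientation; "wrist_force": force on the tool from outside, world axes, zero at the start; "ft_torque": the same for the moment, N m; "finger_gap": opening from 0.0 (shut) to 1.0 (fully open); "grasp_force": force on a finger pad.
Only numpy, scipy, OpenCV 4.12 (cv2) and the standard library are available. Lean on these libraries where they do the work, as an engineer would, in place of code of your own. Each camera call takes 0.05 s, during which the arm holds its last target. There are 200 camera calls.

## Working session

There is one attempt and no reset: what is moved stays moved. The work goes in short steps, Python scripts to look and compute and a tool call to move; the robot and the scene stay as the last step left them, time stands still between calls to the robot, and variables do not carry over. Pictures are saved under pics/ and viewed, at most 10 in all, crops included, and the job is handed in when it is done.

Besides the shell and the picture viewer there is one more tool, called after ">>>" by a JSON object that holds its "fn" and its "kwargs". servo_tool: Moves the arm, as the interface text tells. Its arguments: {"type":"object","properties":{"rot":{"type":"array"},"translation":{"type":"array"},"fingers":{"type":"array"},"newtons":{"type":"number"}},"required":["rot","translation","fingers"]}

```bash
mkdir -p pics; cat > h.py <<'E'
import numpy as np, cv2
from cell import *
def w(c,p): return (c["cam_to_world"]@np.append(p,1))[:3]
E
python3 - <<'E'
from h import *
for n in ["top","scene"]:
    c=read_camera(n); cv2.imwrite(f"pics/{n}0.png",c["frame"][:,:,::-1])
    for t in ["pad_a_top","tag_a_top","mount_a","glue_stick","screw_jar","mug","hole_punch","tape_roll"]:
        for d in find_in(t,n): print(n,t,round(d["p"],2),w(c,d["xyz"]).round(0))
s=get_state(); print(s)
E
```

```text
top pad_a_top 0.65 [511. 217.  62.]
top pad_a_top 0.3 [ 487. -218.   17.]
top tag_a_top 0.52 [578. 246.  58.]
top mount_a 0.95 [ 487. -217.   20.]
top mount_a 0.92 [536. 222.  18.]
top mount_a 0.81 [599.  10.  15.]
top mount_a 0.38 [567.  21.  63.]
top glue_stick 0.44 [592. 112.  87.]
top glue_stick 0.26 [ 460. -216.   68.]
top screw_jar 0.5 [ 504. -130.   57.]
top mug 0.83 [ 780. -139.   33.]
top mug 0.48 [637.  -3.  53.]
top hole_punch 0.68 [756. 225.  54.]
top hole_punch 0.23 [596. 111.  90.]
top tape_roll 0.79 [766.  20.  23.]
top tape_roll 0.16 [ 460. -216.   66.]
scene pad_a_top 0.93 [524. 220.  63.]
scene pad_a_top 0.5 [604. 125.  58.]
scene pad_a_top 0.46 [578.  28.  60.]
scene tag_a_top 0.5 [582. 247.  55.]
scene mount_a 0.96 [600.  27.  22.]
scene mount_a 0.64 [543. 236.  19.]
scene mount_a 0.62 [ 486. -210.   17.]
scene glue_stick 0.76 [606. 122.  60.]
scene screw_jar 0.73 [ 517. -116.   33.]
scene mug 0.89 [ 784. -123.   62.]
scene hole_punch 0.86 [776. 245.  55.]
scene tape_roll 0.66 [776.  28.  24.]
scene tape_roll 0.45 [520. 224.  59.]
{'clock': 0.9, 'joint_positions': array([-1.32969932e+00,  9.10836409e-02,  1.23067056e+00,  1.21189753e-05,
        1.81981856e+00, -5.67071235e-02]), 'joint_vel': array([-3.07584138e-04,  1.11739690e-03, -2.51151361e-03,  9.12598809e-04,
        9.60170968e-05,  9.99360557e-04]), 'tau': array([-3.09951647e-04, -4.58461726e+01, -4.18099809e+01, -5.78141498e-05,
        8.46142921e-04, -4.20849881e-05]), 'tool_pos': array([ 176.05468548, -573.60519172,  231.30165099]), 'orientation': array([3.10681032e+00, 4.66064779e-01, 2.12474223e-05]), 'wrist_force': array([-0.19577953,  0.05550538, -0.35808513]), 'ft_torque': array([ 0.02526817,  0.01283835, -0.01034362]), 'grasp_force': 0.0, 'finger_gap': 0.99742348068194}
```

View pics/top0.png

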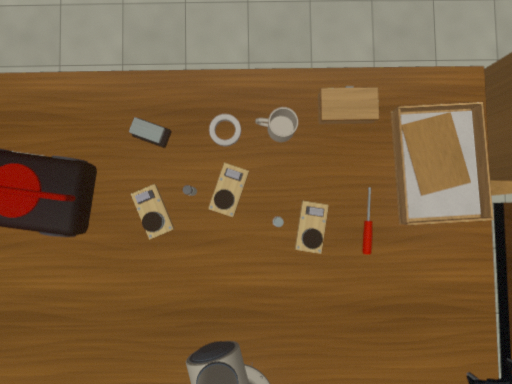

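View pics/scene0.png

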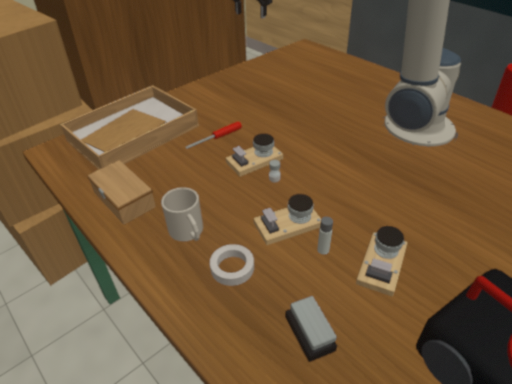

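```bash
cat >> h.py <<'E'
def cloud(c):
    h,wd=c["range_z"].shape; u,v=np.meshgrid(np.arange(wd),np.arange(h))
    K=np.array([[c["fx"],0,c["cx"]],[0,c["fy"],c["cy"]],[0,0,1.]])
    p=cv2.undistortPoints(np.stack([u,v],-1).reshape(-1,1,2).astype(np.float64),K,np.array([c["k1"],0,0,0.])).reshape(h,wd,2)
    z=c["range_z"]; P=np.stack([p[...,0]*z,-p[...,1]*z,-z,np.ones_like(z)],-1)
    W=(P@c["cam_to_world"].T)[...,:3]; W[z==0]=np.nan
    return W
E
python3 - <<'E'
from h import *
for n in ["top","scene"]:
    c=read_camera(n); W=cloud(c); print(n,"cam",c["cam_to_world"][:3,3],"table z",np.nanmedian(W[...,2]))
    m=((W[...,2]>48)&(W[...,2]<70)&(W[...,0]>350)&(W[...,0]<720)).astype(np.uint8)
    k,l,st,ce=cv2.connectedComponentsWithStats(m)
    for i in range(1,k):
        if st[i,4]>15:
            q=W[l==i]; f,_,_=cv2.minAreaRect(q[:,:2].astype(np.float32)) ,0,0
            print(st[i,4],"px",ce[i].round(),"mean",q.mean(0).round(),"rect",np.round(cv2.minAreaRect(q[:,:2].astype(np.float32))[0]),np.round(cv2.minAreaRect(q[:,:2].astype(np.float32))[1]),round(cv2.minAreaRect(q[:,:2].astype(np.float32))[2]))
E
```

```text
top cam [ 544.50830448  -59.21179507 1105.78089967] table z -0.8393027182524975
819 px [449. 190.] mean [ 583. -598.   57.] rect [ 608. -591.] [230. 242.] 2
241 px [ 88. 197.] mean [580. 393.  59.] rect [579. 397.] [ 21. 200.] 84
96 px [233. 174.] mean [638.  -2.  52.] rect [639.  -3.] [37. 20.] 70
347 px [224. 199.] mean [568.  22.  61.] rect [569.  22.] [55. 55.] 89
105 px [142. 197.] mean [580. 247.  52.] rect [580. 248.] [21. 39.] 25
102 px [316. 211.] mean [ 531. -229.   52.] rect [ 531. -230.] [37. 20.] 79
363 px [152. 222.] mean [511. 217.  60.] rect [510. 218.] [54. 55.] 86
73 px [278. 222.] mean [ 504. -126.   54.] rect [ 504. -126.] [25. 22.] 89
356 px [312. 239.] mean [ 458. -216.   61.] rect [ 458. -216.] [55. 56.] 44
scene cam [1078.17566647  458.60237457  673.04916571] table z 0.12879521571989017
305 px [93. 44.] mean [  474. -1241.    59.] rect [  492. -1257.] [138. 267.] 50
109 px [63. 74.] mean [  687. -1045.    59.] rect [  686. -1044.] [68. 14.] 1
722 px [153. 111.] mean [ 586. -576.   55.] rect [ 609. -590.] [227. 247.] 2
287 px [263. 141.] mean [ 465. -210.   60.] rect [ 460. -215.] [57. 54.] 47
76 px [239. 151.] mean [ 534. -228.   53.] rect [ 533. -228.] [40. 20.] 77
75 px [274. 163.] mean [ 508. -123.   54.] rect [ 507. -125.] [27. 24.] 68
454 px [300. 204.] mean [575.  28.  60.] rect [571.  25.] [56. 56.] 2
129 px [269. 215.] mean [642.  -0.  52.] rect [641.  -1.] [40. 20.] 71
572 px [389. 238.] mean [518. 223.  60.] rect [515. 221.] [57. 55.] 52
93 px [325. 234.] mean [604. 125.  59.] rect [603. 123.] [13. 25.] 32
178 px [381. 265.] mean [583. 249.  53.] rect [581. 249.] [23. 38.] 20
453 px [438. 362.] mean [685. 430.  59.] rect [684. 427.] [98. 16.] 72
```

Both pictures agree. The pads are at about L (512, 219), M (570, 23) and R (459, -216), and the tags at L (580, 248), M (640, -2) and R (532, -229). In the top view the pads are at pixels (152,222), (224,199) and (312,239). The glue stick stands between L and M at (189,190), and the jar between M and R at (278,222). Next I close the fingers, square up the tool and set off.

>>> {"fn": "servo_tool", "kwargs": {"rot": [[0, 0, 4], [0, 0, 8], [0, 0, 12], [0, 0, 17.06], [0, 0, 17.06]], "translation": [[4.5, -3.9, 0], [9.1, -7.9, 0], [13.7, -11.8, 0], [18.2, -15.8, 0], [22.8, -19.7, 0]], "fingers": [0, 0, 0, 0, 0]}}

```text
clock: 1.62
tool_pos: [336.9, -316.7, 231.5]
orientation: [3.141, -0.002, 0.001]
wrist_force: [1.3, 0.0, -0.3]
finger_gap: -0.003
grasp_force: 0.0
```

>>> {"fn": "servo_tool", "kwargs": {"rot": [[0, 0, 0], [0, 0, 0], [0, 0, 0], [0, 0, 0], [0, 0, 0]], "translation": [[1.7, -5.4, 0], [3.5, -10.8, 0], [5.2, -16.2, 0], [7, -21.6, 0], [8.7, -27, 0]], "fingers": [0, 0, 0, 0, 0]}}

```text
clock: 2.25
tool_pos: [423.5, -46.5, 231.6]
orientation: [3.141, -0.0, 0.002]
wrist_force: [1.2, -1.3, 0.6]
finger_gap: -0.001
grasp_force: 0.0
```

>>> {"fn": "servo_tool", "kwargs": {"rot": [[0, 0, 0], [0, 0, 0], [0, 0, 0], [0, 0, 0], [0, 0, 0]], "translation": [[1.7, -5.4, 2], [3.5, -10.8, 4], [5.2, -16.2, 6], [7, -21.6, 8], [8.7, -26.6, 10]], "fingers": [0, 0, 0, 0, 0]}}

```text
clock: 2.88
tool_pos: [510.5, 219.7, 130.8]
orientation: [-3.141, -0.001, -0.001]
wrist_force: [1.2, -0.4, 0.6]
finger_gap: 0.001
grasp_force: 0.0
```

>>> {"fn": "servo_tool", "kwargs": {"rot": [[0, 0, 0], [0, 0, 0], [0, 0, 0], [0, 0, 0], [0, 0, 0]], "translation": [[0, 0, 3], [0, 0, 5], [0, 0, 6.2], [0, 0, 6.2], [0, 0, 6.2]], "fingers": [0, 0, 0, 0, 0]}}

```text
clock: 3.5
tool_pos: [510.9, 217.4, 70.8]
orientation: [-3.141, 0.001, -0.003]
wrist_force: [0.2, 0.3, 0.3]
finger_gap: 0.0
grasp_force: 0.0
```

>>> {"fn": "servo_tool", "kwargs": {"rot": [[0, 0, 0], [0, 0, 0], [0, 0, 0], [0, 0, 0], [0, 0, 0]], "translation": [[0, 0, 0.5], [0, 0, 1], [0, 0, 1.3], [0, 0, 1.3], [0, 0, 1.3]], "fingers": [0, 0, 0, 0, 0]}}

```text
clock: 4.12
tool_pos: [510.7, 217.7, 57.3]
orientation: [-3.141, -0.0, -0.002]
wrist_force: [-0.9, -0.7, 4.6]
finger_gap: -0.003
grasp_force: 2.6
```

>>> {"fn": "servo_tool", "kwargs": {"rot": [[0, 0, 0], [0, 0, 0], [0, 0, 0], [0, 0, 0], [0, 0, 0]], "translation": [[0, 0, 0.2], [0, 0, 0.3], [0, 0, 0.3], [0, 0, 0.3], [0, 0, 0.3]], "fingers": [0, 0, 0, 0, 0]}}

```text
clock: 4.75
tool_pos: [510.7, 217.7, 54.9]
orientation: [-3.141, -0.0, -0.003]
wrist_force: [-1.4, -1.7, 8.3]
finger_gap: 0.005
grasp_force: 3.9
```

>>> {"fn": "servo_tool", "kwargs": {"rot": [[0, 0, 0], [0, 0, 0], [0, 0, 0], [0, 0, 0], [0, 0, 0]], "translation": [[0, 0, -4], [0, 0, -8], [1.8, 6, -9], [3.6, 12, -9], [5.9, 19.5, -8]], "fingers": [0, 0, 0, 0, 0]}}

```text
clock: 5.38
tool_pos: [564.7, 37.9, 136.2]
orientation: [-3.141, -0.002, -0.003]
wrist_force: [1.0, 0.5, 0.1]
finger_gap: 0.0
grasp_force: 0.0
```

>>> {"fn": "servo_tool", "kwargs": {"rot": [[0, 0, 0], [0, 0, 0], [0, 0, 0], [0, 0, 0], [0, 0, 0]], "translation": [[0, 0, 0], [0, 0, 4], [0, 0, 6.4], [0, 0, 6.4], [0, 0, 6.4]], "fingers": [0, 0, 0, 0, 0]}}

```text
clock: 6.0
tool_pos: [564.4, 40.0, 72.7]
orientation: [-3.141, -0.001, -0.002]
wrist_force: [0.3, 0.2, 0.1]
finger_gap: -0.001
grasp_force: 0.0
```

>>> {"fn": "servo_tool", "kwargs": {"rot": [[0, 0, 0], [0, 0, 0], [0, 0, 0], [0, 0, 0], [0, 0, 0]], "translation": [[0.5, 1.7, 0], [0.5, 1.7, 0.8], [0.5, 1.7, 1.5], [0.5, 1.7, 1.5], [0.5, 1.7, 1.5]], "fingers": [0, 0, 0, 0, 0]}}

```text
clock: 6.62
tool_pos: [568.9, 22.4, 56.5]
orientation: [3.142, 0.0, -0.001]
wrist_force: [-0.7, -0.0, 1.9]
finger_gap: -0.004
grasp_force: 0.7
```

>>> {"fn": "servo_tool", "kwargs": {"rot": [[0, 0, 0], [0, 0, 0], [0, 0, 0], [0, 0, 0], [0, 0, 0]], "translation": [[0, 0, 0.2], [0, 0, 0.3], [0, 0, 0.3], [0, 0, 0.3], [0, 0, 0.3]], "fingers": [0, 0, 0, 0, 0]}}

```text
clock: 7.25
tool_pos: [569.1, 22.5, 53.6]
orientation: [-3.141, -0.0, -0.0]
wrist_force: [-1.4, -0.1, 2.3]
finger_gap: 0.003
grasp_force: 1.1
```

>>> {"fn": "servo_tool", "kwargs": {"rot": [[0, 0, 0], [0, 0, 0], [0, 0, 0], [0, 0, 0], [0, 0, 0]], "translation": [[0, 0, -4], [0, 0, -8], [-1, 5, -8], [-2.5, 10, -8], [-4, 15, -8]], "fingers": [0, 0, 0, 0, 0]}}

```text
clock: 7.88
tool_pos: [528.5, -128.9, 133.2]
orientation: [-3.142, -0.001, 0.0]
wrist_force: [0.7, -0.7, -0.2]
finger_gap: -0.0
grasp_force: 0.0
```

>>> {"fn": "servo_tool", "kwargs": {"rot": [[0, 0, 0], [0, 0, 0], [0, 0, 0], [0, 0, 0], [0, 0, 0]], "translation": [[-3.5, 4.4, 0], [-6.9, 8.7, 0], [-6.9, 8.7, 2], [-6.9, 8.7, 6.2], [-6.9, 8.7, 6.2]], "fingers": [0, 0, 0, 0, 0]}}

```text
clock: 8.5
tool_pos: [458.0, -212.7, 66.9]
orientation: [-3.137, -0.001, 0.011]
wrist_force: [0.4, -0.0, 0.3]
finger_gap: 0.003
grasp_force: 0.0
```

>>> {"fn": "servo_tool", "kwargs": {"rot": [[0, 0, 0], [0, 0, 0], [0, 0, 0], [0, 0, 0], [0, 0, 0]], "translation": [[0, 0, 0.5], [0, 0, 1], [0, 0, 1.4], [0, 0, 1.4], [0, 0, 1.4]], "fingers": [0, 0, 0, 0, 0]}}

```text
clock: 9.12
tool_pos: [460.6, -214.7, 58.3]
orientation: [3.141, 0.0, 0.002]
wrist_force: [2.1, 0.3, 1.8]
finger_gap: -0.001
grasp_force: 1.0
```

>>> {"fn": "servo_tool", "kwargs": {"rot": [[0, 0, 0], [0, 0, 0], [0, 0, 0], [0, 0, 0], [0, 0, 0]], "translation": [[0, 0, 0.2], [0, 0, 0.3], [0, 0, 0.3], [0, 0, 0.3], [0, 0, 0.3]], "fingers": [0, 0, 0, 0, 0]}}

```text
clock: 9.75
tool_pos: [460.3, -214.8, 54.7]
orientation: [3.141, 0.0, 0.001]
wrist_force: [3.1, 0.0, 3.9]
finger_gap: 0.0
grasp_force: 2.0
```

L is about 1.1 N/mm, M about 0.27 and R about 0.53, so the middle mount is the softest. I go to its tag at (640, -2).

>>> {"fn": "servo_tool", "kwargs": {"rot": [[0, 0, 0], [0, 0, 0], [0, 0, 0], [0, 0, 0], [0, 0, 0]], "translation": [[0, 0, -4], [0, 0, -8], [4, -4.5, -8], [8, -9, -8], [11.5, -13.5, -8]], "fingers": [0, 0, 0, 0, 0]}}

```text
clock: 10.38
tool_pos: [575.0, -78.6, 133.1]
orientation: [3.141, -0.001, -0.005]
wrist_force: [0.4, -0.6, 0.5]
finger_gap: 0.001
grasp_force: 0.0
```

>>> {"fn": "servo_tool", "kwargs": {"rot": [[0, 0, 0], [0, 0, 0], [0, 0, 0], [0, 0, 0], [0, 0, 0]], "translation": [[3.3, -4, 0], [6.5, -7.8, 0], [6.5, -7.8, 2], [6.5, -7.8, 6], [6.5, -7.8, 6]], "fingers": [0, 0, 0, 0, 0]}}

```text
clock: 11.0
tool_pos: [636.1, -2.4, 68.3]
orientation: [3.141, -0.001, -0.018]
wrist_force: [-0.8, 0.4, -1.1]
finger_gap: -0.001
grasp_force: 0.0
```

```bash
python3 - <<'E'
from h import *
print(get_state()["tool_pos"])
c=read_camera("scene"); cv2.imwrite("pics/s1.png",cv2.resize(c["frame"][150:300,190:390,::-1],None,fx=4,fy=4))
E
```

```text
[636.08371898  -2.40185439  68.3388392 ]
```

View pics/s1.png

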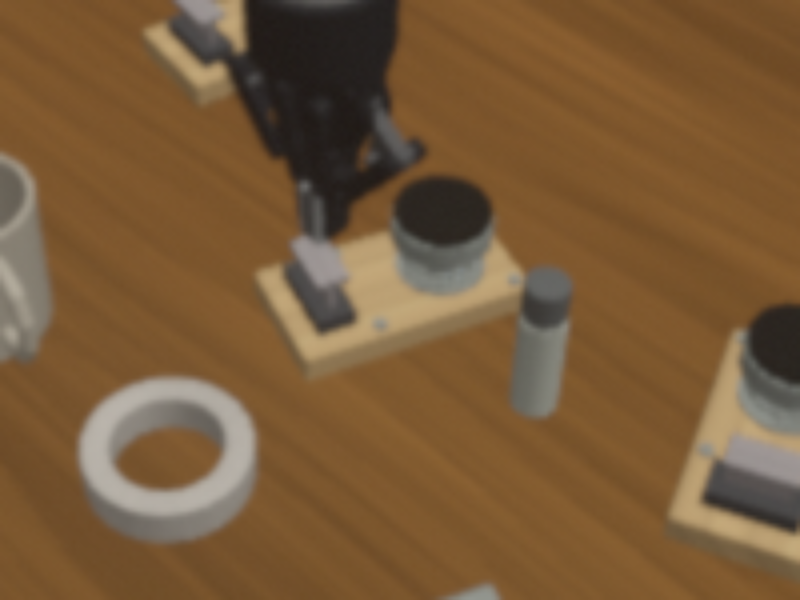

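The fingertips (crop 320,225) are just above the middle tag (318,262) and nothing else is close. I push it down.

>>> {"fn": "servo_tool", "kwargs": {"rot": [[0, 0, 0], [0, 0, 0], [0, 0, 0], [0, 0, 0], [0, 0, 0]], "translation": [[0, 0, 0.5], [0, 0, 1], [0, 0, 1.5], [0, 0, 2], [0, 0, 2.2]], "fingers": [0, 0, 0, 0, 0]}}

```text
clock: 11.68
tool_pos: [639.9, -1.6, 52.2]
orientation: [3.142, 0.0, -0.001]
wrist_force: [-2.5, -0.2, 4.5]
finger_gap: 0.004
grasp_force: 1.9
```

>>> {"fn": "servo_tool", "kwargs": {"rot": [[0, 0, 0], [0, 0, 0], [0, 0, 0], [0, 0, 0], [0, 0, 0]], "translation": [[0, 0, 0.3], [0, 0, 0.6], [0, 0, 0.9], [0, 0, 1.1], [0, 0, 1.1]], "fingers": [0, 0, 0, 0, 0]}}

```text
clock: 12.3
tool_pos: [640.1, -1.6, 41.1]
orientation: [-3.142, -0.0, -0.0]
wrist_force: [-0.3, 0.5, 0.6]
finger_gap: -0.001
grasp_force: 0.7
```

>>> {"fn": "servo_tool", "kwargs": {"rot": [[0, 0, 0], [0, 0, 0], [0, 0, 0], [0, 0, 0], [0, 0, 0]], "translation": [[0, 0, 0.2], [0, 0, 0.4], [0, 0, 0.5], [0, 0, 0.6], [0, 0, 0.6]], "fingers": [0, 0, 0, 0, 0]}}

```text
clock: 12.92
tool_pos: [640.2, -1.6, 36.9]
orientation: [3.142, 0.0, 0.001]
wrist_force: [-4.7, 0.2, 9.3]
finger_gap: 0.003
grasp_force: 4.7
```

The force rose to 9.3 N at z = 36.9, so the tag is on its stop. I lift away.

>>> {"fn": "servo_tool", "kwargs": {"rot": [[0, 0, 0], [0, 0, 0], [0, 0, 0], [0, 0, 0], [0, 0, 0]], "translation": [[0, 0, -2], [0, 0, -6], [0, 0, -11], [0, 0, -16], [0, 0, -20]], "fingers": [0, 0, 0, 0, 0]}}

```text
clock: 13.55
tool_pos: [640.5, -1.7, 238.9]
orientation: [3.141, -0.0, 0.005]
wrist_force: [0.3, -0.3, -0.2]
finger_gap: -0.001
grasp_force: 0.0
```

>>> {"fn": "servo_tool", "kwargs": {"rot": [[0, 0, 0], [0, 0, 0], [0, 0, 0], [0, 0, 0], [0, 0, 0]], "translation": [[-4, 2, 0], [-9, 4, 0], [-14, 6, 0], [-18, 8, 0], [-18, 8, 0]], "fingers": [0, 0, 0, 0, 0]}}

```text
clock: 14.18
tool_pos: [458.6, -82.7, 237.1]
orientation: [3.14, -0.004, 0.005]
wrist_force: [1.2, -0.6, -0.1]
finger_gap: -0.0
grasp_force: 0.0
```

```bash
python3 - <<'E'
from h import *
c=read_camera("scene"); W=cloud(c); s=get_state(); print(s["tool_pos"],s["wrist_force"])
for n,x,y in [("L",581,249),("M",641,-1),("R",533,-228)]:
    q=W[(abs(W[...,0]-x)<14)&(abs(W[...,1]-y)<14)]; print(n,"tag top z",np.nanpercentile(q[:,2],90))
for t in ["glue_stick","screw_jar","mug","tape_roll","hole_punch"]:
    d=find_in(t,"scene"); print(t,d and w(c,d[0]["xyz"]).round())
E
```

```text
[459.75649166 -82.15299705 236.74740746] [ 0.50350104  0.10815396 -0.16944421]
L tag top z 54.23539292055932
M tag top z 38.572147379829154
R tag top z 54.28849534605217
glue_stick [608. 123.  57.]
screw_jar [ 515. -122.   34.]
mug [ 785. -123.   62.]
tape_roll [773.  26.  23.]
hole_punch [773. 244.  55.]
```

```bash
python3 -c "
from cell import *
print(close_job())"
```

```text
the job is handed in; nothing more can be done
None
```

I pressed the three pads from left to right, found the middle mount softest (about 0.27 N/mm, against 1.1 left and 0.53 right), pushed its tag down to its stop, left the other two tags up and the loose things in place, withdrew the hand, and handed the job in; no verdict came back.

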